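# Proof-pull a picture hanger on the bench pull tester

### The arm

A 6-joint arm with a two-finger parallel gripper is mounted at the origin on a cart in front of the work surface, level with it; the furniture and walls round the work are solid. World frame = base frame: x ahead of the robot, y to its left, z up, the work surface at z = 0. Lengths are in m, angles in rad, forces in N, time in s.
With the tool pointing down it reaches from about 0.425 to 0.925 m from the base axis. Payload 12.5 kg.
Tool frame: the origin (TCP) lies midway between the tips of the shut fingers; the grasp point (between the pads) lies 19 mm behind it (robot.pinch_z is the distance from the TCP to the grasp point, in m); x points along the fingers, y is the direction in which the jaws open and shut, and the axes are right-handed (so a half turn about x gives the same grasp; the last joint's range is limited). The gripper opens to 85 mm and grips with 20 to 120 N. Pads are 22 mm wide; open, the fingers measure 114 mm over their backs; the gripper's body (76 mm by 85 mm) begins 54 mm behind the grasp point. The pads swing forward as they close: fully open they stand 13 mm farther back than shut.
Start: joints at [1.219, 0.491, 1.559, -0, 1.092, -0.106], TCP at [0.152, 0.606, 0.231] pointing down, gripper open.
Joint ranges: [-3.1, 3.1], [-0.84, 2.19], [0.05, 2.79], [-1.13, 4.28], [0.06, 2.93], [-2.69, 2.69]. Speed limits (rad/s): [2.22, 2.22, 2.79, 3.14, 3.14, 3.14].

### API

Orientations are given as a unit quaternion [x, y, z, w].
In Python, from bench import robot, eyes, workorder gives the robot as it stands. The module is installed in compiled form; this text tells all that it offers.
- The arm moves only by the shell command python3 -m jog 'ROWS' [FORCE]. ROWS is JSON, a list of rows, each a list of 7 numbers: the turn, a rotation vector about the tool's x, y, z in rad, then the shift along the tool's x, y, z in mm, then the opening, from 0 (shut) to 1 (fully open). A call has 1 to 12 rows; each row is the pose to reach, as a shift and turn from the pose commanded when the call began, along the tool's axes at that moment; what a row does not reach only later rows make up. A row lasts 1/10 s, in which the tool goes at most 50 mm and 8.59 degrees, less where a joint would pass 70% of its speed; a pose out of reach is approached as far as the arm can. A call with a gripper value outside its range is refused whole. The fingers move at their own pace and stop on an object; FORCE is the grip in N (left out, the last holds). Time passes only in rows, so rows that repeat a pose let the fingers close. It gives the time, the measured TCP pose, the force and the opening at its end, in the units of the state.
- robot.get_obs(): the state, without advancing time (a new reading comes with each control period).
- eyes.camera(name): name is "scene" or "top"; returns a dict with "img" (480x640x3 uint8, red, green, blue), "fx", "fy", "cx", "cy" (pixels), "rvec" (rotation vector, rad) and "tvec" (3), from world to camera coordinates, as OpenCV has them. Camera axes: x right, y down, z forward; pixel columns grow to the right and rows downward; lengths in m; the calibration is good to about 2 mm. A picture is of the moment at which its call begins. There is no depth.
- workorder.close_job(): hands the job in, once; it reports no verdict.
The state is a dict: "time": time; "joints": joint angles; "qd": joint speeds; "effort": joint torques, N m; "eef_pos": TCP position; "tcp_rot": TCP orientation; "contact_force": force on the tool from outside, world axes, zero at the start; "moment": the same for the moment, N m; "width": finger opening in m.
Only numpy, scipy, OpenCV 4.12 (cv2) and the standard library are available. Lean on these libraries where they do the work, as an engineer would, in place of code of your own. Each camera call takes 0.05 s, during which the arm holds its last target.

### The job

Proof-test the picture hanger clamped in the blue housing of the pull tester: slide the red tell-tale back to zero, then draw the handle out, taking up whatever slack there is, until it carries the tell-tale into the green band, without overshooting the band, and hold it there for at least a second. Then ease the handle fully home without letting it snap, let go, and leave the tell-tale showing its reading in the green band and the other things on the table undisturbed.

Things in the scene. Friction and masses are not known exactly. Their poses are not given: they have to be found in the camera images.
- tester: bench pull tester, fixed to the worktop: grey base plate 90 (own x) x 335 (own y) x 12 mm thick with two low rails; at its +y end, from y = +118 to +200 mm, a closed blue clamp housing 70 wide, 65 mm high, holds the test piece. Origin on the worktop, on the centre line of the rails. The pull direction is the tester's own -y, away from the housing.
- gauge_top (a point): middle of the flat top of the white gauge body, 42 (x) x 116 (y) mm, top 46 mm above the worktop, which rides on the rails in front of the housing. Axes as the tester's. It stays where it is left; graduations 10 mm apart and a green band 10 mm long are on its top.
- gauge (a joint): how far the gauge body has slid out along the pull, m; 0 at the start, as far in as it goes. It slides almost freely (1 N friction) while the slack of the test piece is taken up: 8 to 38 mm, different each time and hidden in the housing, so it must be felt. Only then, with the link tight, does the handle's spring begin to stretch.
- handle_grip (a point): middle of the black cross-bar of the draw handle: bar along the tester's x, 14 mm thick, 64 mm long, with a 17 mm orange cap at each end, axis 64 mm above the worktop. With the handle home it lies 45 mm in front of the gauge body's front end, so fingers fit before and behind it. A 10 mm stem goes down from it to a 10 mm rod at 30 mm height. Axes as the tester's.
- handle (a joint): how far the draw handle is pulled out of the gauge body against its spring, m: 0 = fully home, 0.05 = middle of the green band, 0.068 = end stop. Spring: 1.5 N at 0, plus 0.15 N per mm, so 9 N at 0.05. It snaps back if let go.
- telltale_tab (a point): point on the red tell-tale, an upright tab 18 (tester's x) x 8 (y) mm, from 48 to 72 mm above the worktop, sliding on top of the gauge body; the point is on its middle plane, 66 mm up. A black pointer of the handle, 9 mm high, on the tab's housing side, pushes it along as the handle is drawn; when the handle goes back the tab stays (0.6 N friction).
- telltale (a joint): reading of the tell-tale, m of pull: 0 = zero mark, at its stop (towards the housing); 0.045 to 0.055 = in the green band; 0.072 = far end. With the pointer against it, it reads the same as joint handle within 1 mm.
- jar_blue: bystander: stoppered glass jar of blue pigment, 53x52x96 mm, origin under its middle
- jar_yellow: bystander: glass jar of orange-yellow pigment, 53x52x97 mm, origin under its middle
- tin_cup: bystander: plain tinned cup, 65x65x59 mm, origin under its middle
- tape: bystander: roll of masking tape lying flat, 69x69x24 mm, origin under its middle
- dropper: bystander: small ink dropper bottle, red-brown, 32x32x115 mm, origin under its middle
- thread: bystander: spool of red thread, 31x31x43 mm, origin under its middle
- paintbox: bystander: black flat watercolour tin, 65x123x17 mm, origin under its middle

How it is judged:
By the outcome, as a careful person would: the job done as asked, in the order asked, and still so for the second after the job is handed in, with the robot touching nothing.
It also fails if it takes over 54 s, if anything falls off the work surface, if the arm or the gripper's body presses on something with over 40 N, if the wrist force passes 120 N, or if a joint passes its speed limit or range.

## Working session

There is one attempt and no reset: what is moved stays moved. The work goes in short steps, Python scripts to look and compute and a shell command to move; the robot and the scene stay as the last step left them, time stands still between calls to the robot, and variables do not carry over. Pictures are saved under pics/ and viewed, and the job is handed in when it is done.

```bash
mkdir -p pics; python3 - <<'E'
from bench import robot, eyes
import cv2,numpy as np
for n in("scene","top"):
    c=eyes.camera(n); cv2.imwrite(f"pics/{n}0.png",c["img"][:,:,::-1])
    R=cv2.Rodrigues(np.array(c["rvec"]))[0]; print(n,c["fx"],c["fy"],c["cx"],c["cy"],c["rvec"],c["tvec"],-R.T@np.array(c["tvec"]).ravel())
print(robot.get_obs(),robot.pinch_z)
E
```

```text
scene 624.8621870515525 624.8621870515525 316.25744271658607 235.26868295053447 [ 0.5700728  -2.65423323  1.20803515] [0.54458004 0.12711443 1.37653855] [0.10998405 1.09454154 0.99873231]
top 506.74929875672433 506.74929875672433 310.59101266443054 235.33025806197656 [ 2.13253613 -2.18578964  0.15716945] [0.12350018 0.54665024 1.13952924] [0.39513825 0.12758227 1.20008092]
{'time': 0.1, 'joints': array([ 1.21935525e+00,  4.91483548e-01,  1.55938387e+00, -3.96290984e-05,
        1.09173034e+00, -1.05610149e-01]), 'qd': array([-0.00067937, -0.00102144, -0.00208192, -0.00103048,  0.00107143,
        0.00054246]), 'effort': array([ 1.35275503e-03, -6.19446516e+01, -2.62025142e+01, -1.05345946e-04,
        2.94548547e-03,  4.82885207e-05]), 'eef_pos': array([0.15202328, 0.60601766, 0.23079756]), 'tcp_rot': array([ 0.08634031,  0.70184104, -0.08703818,  0.70170425]), 'contact_force': array([ 0.50827215, -0.19783223, -0.46918752]), 'moment': array([-0.01689739,  0.0244192 ,  0.01365486]), 'width': 0.08548085390756774} 0.0187
```

View pics/scene0.png

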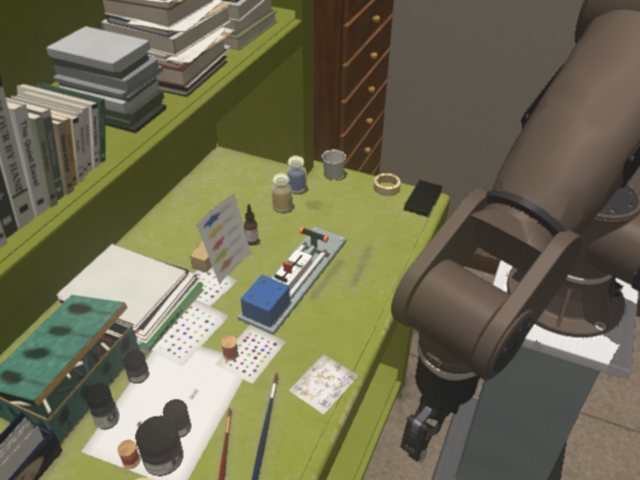

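View pics/top0.png

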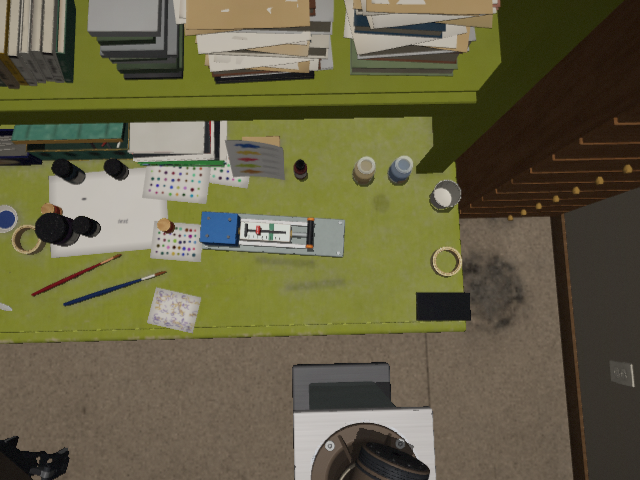

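The tester shows in the top image at about (200–345, 210–257). The housing is to the left (world +y) and the handle is at about (310,235). The red tab is near (259,230). I'll zoom in.

```bash
python3 - <<'E'
import cv2
a=cv2.imread("pics/top0.png")[195:270,190:355]; cv2.imwrite("pics/t1.png",cv2.resize(a,None,fx=4.8,fy=4.8,interpolation=cv2.INTER_CUBIC))
a=cv2.imread("pics/scene0.png")[215:335,230:360]; cv2.imwrite("pics/s1.png",cv2.resize(a,None,fx=4.9,fy=4.9,interpolation=cv2.INTER_CUBIC))
E
```

```text
(no output)
```

View pics/t1.png

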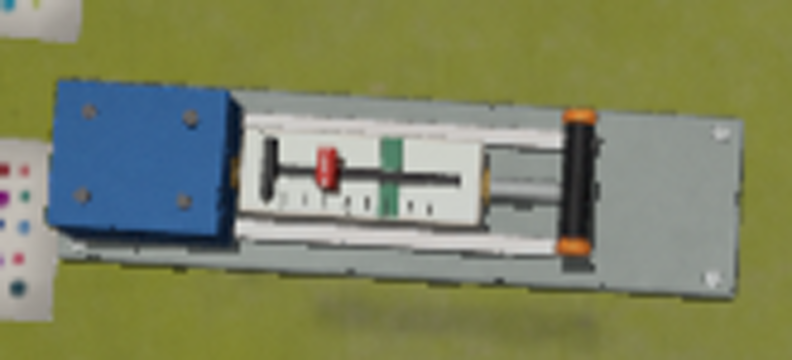

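View pics/s1.png

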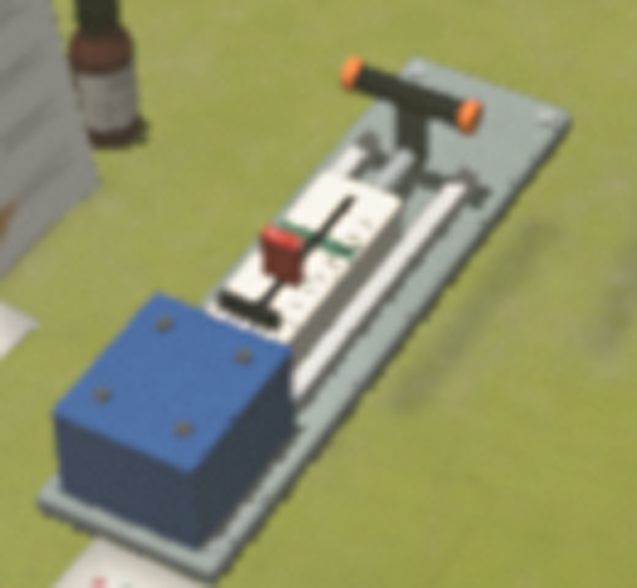

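```bash
cat > h.py <<'E'
import cv2,numpy as np
from bench import robot,eyes
def cam(n):
    c=eyes.camera(n); c["R"]=cv2.Rodrigues(np.array(c["rvec"],float))[0]; c["t"]=np.array(c["tvec"],float).ravel(); return c
def ray(c,u,v,z):
    d=c["R"].T@np.array([(u-c["cx"])/c["fx"],(v-c["cy"])/c["fy"],1]); o=-c["R"].T@c["t"]
    return o+d*(z-o[2])/d[2]
def proj(c,p):
    q=c["R"]@np.asarray(p)+c["t"]; return np.array([c["fx"]*q[0]/q[2]+c["cx"],c["fy"]*q[1]/q[2]+c["cy"]])
def hsv(c): return cv2.cvtColor(np.ascontiguousarray(c["img"]),cv2.COLOR_RGB2HSV)
def blobs(m,roi,amin=4):
    z=np.zeros(m.shape,np.uint8);x0,x1,y0,y1=roi;z[y0:y1,x0:x1]=m[y0:y1,x0:x1]
    n,l,s,ce=cv2.connectedComponentsWithStats(z.astype(np.uint8))
    return [(s[i,4],ce[i].round(2),s[i,:4]) for i in range(1,n) if s[i,4]>=amin]
def tri(c1,p1,c2,p2):
    P=[]
    for c in(c1,c2):
        K=np.array([[c["fx"],0,c["cx"]],[0,c["fy"],c["cy"]],[0,0,1]]);P.append(K@np.c_[c["R"],c["t"]])
    X=cv2.triangulatePoints(P[0],P[1],np.array(p1,float).reshape(2,1),np.array(p2,float).reshape(2,1)).ravel();return X[:3]/X[3]
E
python3 - <<'E'
from h import *
R={"top":(195,355,200,265),"scene":(235,350,220,335)}
C={}
for n in R:
    c=C[n]=cam(n);h=hsv(c);H,S,V=h[...,0],h[...,1],h[...,2]
    print(n)
    for nm,m in dict(orange=(H>=6)&(H<18)&(S>170)&(V>120),red=((H<5)|(H>173))&(S>120)&(V>60),green=(H>60)&(H<90)&(S>90)&(V>50),blue=(H>100)&(H<125)&(S>130)).items():
        for b in blobs(m,R[n]): 
            print(nm,b)
            if n=="top": print("   ",ray(c,*b[1],{"orange":.064,"red":.07,"green":.046,"blue":.065}[nm]))
    if n=="top":
        m=np.zeros(H.shape,np.uint8); m[200:265,195:355]=((S<60)&(V>60))[200:265,195:355]
        print(cv2.minAreaRect(max(cv2.findContours(cv2.morphologyEx(m,cv2.MORPH_CLOSE,np.ones((5,5))),0,2)[0],key=cv2.contourArea)))
E
```

```text
top
orange (np.int32(14), array([310.79, 218.71]), array([308, 218,   6,   3], dtype=int32))
    [0.5838077  0.10899302 0.064     ]
orange (np.int32(18), array([309.17, 246.06]), array([306, 245,   7,   3], dtype=int32))
    [0.52141537 0.1142389  0.064     ]
red (np.int32(26), array([257.88, 229.54]), array([256, 226,   5,   9], dtype=int32))
    [0.56092132 0.22876898 0.07      ]
green (np.int32(16), array([271.25, 225.94]), array([270, 224,   4,   6], dtype=int32))
    [0.57208227 0.20009753 0.046     ]
green (np.int32(12), array([271.25, 235.75]), array([270, 234,   3,   5], dtype=int32))
    [0.54931379 0.2004441  0.046     ]
blue (np.int32(1152), array([219.6 , 228.41]), array([200, 212,  40,  34], dtype=int32))
    [0.56628459 0.31553889 0.065     ]
((269.31256103515625, 235.17564392089844), (46.73863983154297, 150.35047912597656), 87.9833755493164)
scene
orange (np.int32(7), array([301.  , 229.71]), array([300, 228,   3,   4], dtype=int32))
orange (np.int32(8), array([325.  , 238.25]), array([324, 237,   3,   4], dtype=int32))
red (np.int32(20), array([287. , 263.6]), array([284, 262,   7,   4], dtype=int32))
blue (np.int32(686), array([265.69, 292.3 ]), array([243, 276,  45,  34], dtype=int32))
```

```bash
python3 - <<'E'
from h import *
c=cam("top")
f=lambda x,y:(x/4.8+190-.4,y/4.8+195-.4)
P={k:ray(c,*f(*v),z) for k,(v,z) in dict(tr=((742,118),.012),br=((735,298),.012),bl=((60,262),.012),wtl=((245,127),.046),wtr=((484,142),.046),wbr=((480,226),.046),wbl=((240,214),.046),ptr=((268,138),.055),pbl=((266,198),.055), b1=((60,80),.065),b2=((238,90),.065),b3=((48,228),.065),b4=((228,242),.065)).items()}
for k in P: print(k,P[k].round(4))
a=lambda p,q:np.degrees(np.arctan2(*(P[q]-P[p])[:2])).round(2)
print("y-axis angle",a("br","bl"),a("wtr","wtl"),a("wbr","wbl"),a("b2","b1"),a("b4","b3"))
d=P["tr"]-P["br"];print("perp",np.degrees(np.arctan2(-d[1],d[0])))
s=cam("scene")
print("tri", tri(c,(310.79,218.71),s,(301,229.7)),tri(c,(309.17,246.06),s,(325,238.25)),tri(c,(257.88,229.5),s,(287,263.6)))
for p in([.5838,.109,.064],[.5214,.1142,.064],[.5609,.2288,.07]): print(proj(s,p))
E
```

```text
tr [0.5894 0.0288 0.012 ]
br [0.5001 0.0353 0.012 ]
bl [0.5259 0.3654 0.012 ]
wtl [0.5851 0.2703 0.046 ]
wtr [0.5751 0.1559 0.046 ]
wbr [0.5346 0.1586 0.046 ]
wbl [0.5431 0.273  0.046 ]
ptr [0.5781 0.2583 0.055 ]
pbl [0.5493 0.2595 0.055 ]
b1 [0.6065 0.3551 0.065 ]
b2 [0.5998 0.2711 0.065 ]
b3 [0.5362 0.3605 0.065 ]
b4 [0.5276 0.2763 0.065 ]
y-axis angle 4.46 4.99 4.26 4.6 5.86
perp 4.157377298531791
tri [0.58556614 0.10938134 0.06149301] [0.52294601 0.11463957 0.06226077] [0.56252798 0.22939312 0.06711899]
[302.14267082 229.05342492]
[326.11295813 237.80493624]
[288.10591988 262.73991947]
```

```bash
cat >> h.py <<'E'
from scipy.spatial.transform import Rotation as Ro
PH=np.radians(4.6); Y=np.array([np.sin(PH),np.cos(PH),0]); X=np.array([np.cos(PH),-np.sin(PH),0])
def to(p,obs=None):
    o=obs or robot.get_obs(); r=Ro.from_quat(o["tcp_rot"]); M=r.as_matrix()
    s=1 if M[:,1]@Y>0 else -1
    x=np.array([0,0,-1.]);T=np.c_[x,s*Y,np.cross(x,s*Y)]
    rv=(r.inv()*Ro.from_matrix(T)).as_rotvec()
    return rv.round(3),(M.T@(np.asarray(p)-o["eef_pos"])*1000).round(1),s
E
python3 - <<'E'
from h import *
print(Ro.from_quat(robot.get_obs()["tcp_rot"]).as_matrix().round(3))
tab=np.array([.5615,.229,0]); print(to(tab-Y*.045+[0,0,.12]), (tab-Y*.045))
E
```

```text
[[-0.     0.243  0.97 ]
 [-0.     0.97  -0.243]
 [-1.    -0.    -0.   ]]
(array([-0.166, -0.   ,  0.   ]), array([ 111.2, -310.5,  496.4]), 1) [0.55789105 0.18414495 0.        ]
```

```bash
python3 -m jog '[[-0.02,0,0,0,-26,41,0.3],[-0.04,0,0,0,-52,82,0],[-0.06,0,0,5,-78,124,0],[-0.08,0,0,10,-104,165,0],[-0.1,0,0,15,-130,207,0],[-0.12,0,0,25,-156,248,0],[-0.13,0,0,35,-182,289,0],[-0.14,0,0,45,-208,331,0],[-0.15,0,0,60,-234,372,0],[-0.16,0,0,70,-260,414,0],[-0.166,0,0,75,-286,455,0],[-0.166,0,0,80,-310,496,0]]' 40; python3 - <<'E'
from h import *
tab=np.array([.5615,.229,0]); print(to(tab-Y*.045+[0,0,.054]),robot.get_obs()["width"],robot.get_obs()["contact_force"])
E
```

```text
time: 1.5
eef_pos: [0.5589, 0.183, 0.1509]
tcp_rot: [0.028, 0.707, -0.028, 0.706]
contact_force: [-0.0, 0.5, 0.3]
width: 0.0001
(array([ 0., -0., -0.]), array([96.9,  1.1, -1.1]), 1) 0.00010494178922461468 [-0.01227323  0.46610936  0.25795792]
```

```bash
python3 -m jog '[[0,0,0,40,1,-1,0],[0,0,0,75,1,-1,0],[0,0,0,90,1,-1,0],[0,0,0,96,1,-1,0],[0,0,0,96,1,-1,0]]'; python3 - <<'E'
from h import *
for n,(x0,x1,y0,y1) in dict(top=(190,355,195,270),scene=(230,360,215,335)).items():
    c=cam(n); cv2.imwrite(f"pics/a_{n}.png",cv2.resize(c["img"][y0:y1,x0:x1,::-1],None,fx=4.8,fy=4.8,interpolation=cv2.INTER_CUBIC))
print(robot.get_obs()["contact_force"])
E
```

```text
time: 2.0
eef_pos: [0.5567, 0.186, 0.0549]
tcp_rot: [0.028, 0.707, -0.028, 0.706]
contact_force: [0.3, 0.7, 0.6]
width: 0.0
[0.29003506 0.68077996 0.99936138]
```

View pics/a_scene.png

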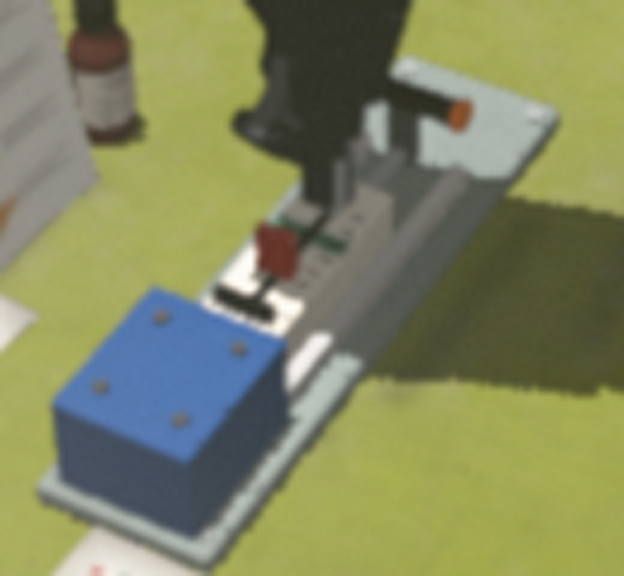

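View pics/a_top.png

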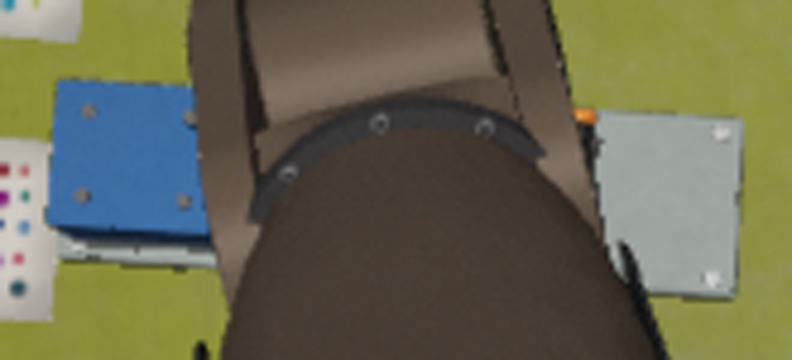

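The scene view shows the closed fingertips on the handle side of the red tab, about 40 mm clear. The tab is at crop (275,252) and the pointer at (245,305). Next is the push toward the housing.

```bash
python3 -m jog '[[0,0,0,0,6,0,0],[0,0,0,0,12,0,0],[0,0,0,0,18,0,0],[0,0,0,0,23,0,0],[0,0,0,0,27,0,0],[0,0,0,0,31,0,0],[0,0,0,0,34,0,0],[0,0,0,0,37,0,0],[0,0,0,0,40,0,0],[0,0,0,0,40,0,0]]'; python3 - <<'E'
from h import *
x0,x1,y0,y1=230,360,215,335
c=cam("scene"); cv2.imwrite(f"pics/b_scene.png",cv2.resize(c["img"][y0:y1,x0:x1,::-1],None,fx=4.8,fy=4.8,interpolation=cv2.INTER_CUBIC))
print(robot.get_obs()["contact_force"])
E
```

```text
time: 3.1
eef_pos: [0.56, 0.2261, 0.0553]
tcp_rot: [0.028, 0.707, -0.028, 0.707]
contact_force: [0.4, 0.1, -0.5]
width: -0.0
[ 0.84770494 -0.55127508  0.98948332]
```

View pics/b_scene.png

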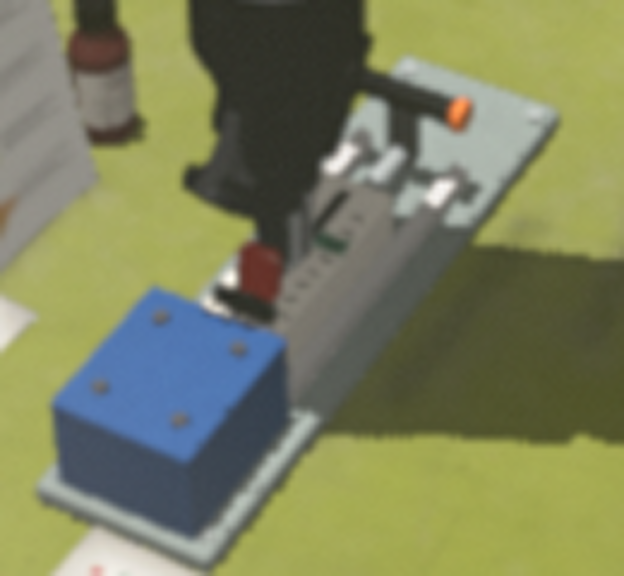

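The tab is moving ahead of the fingers, now at crop (260,275) and close to the pointer. I'll go on slowly and watch the force.

```bash
python3 -m jog '[[0,0,0,0,1,0,0],[0,0,0,0,2,0,0],[0,0,0,0,3,0,0],[0,0,0,0,4,0,0],[0,0,0,0,4,0,0]]';python3 -m jog '[[0,0,0,0,1,0,0],[0,0,0,0,2,0,0],[0,0,0,0,2,0,0]]'; python3 - <<'E'
from h import *
x0,x1,y0,y1=230,360,215,335
c=cam("scene"); cv2.imwrite(f"pics/c_scene.png",cv2.resize(c["img"][y0:y1,x0:x1,::-1],None,fx=4.8,fy=4.8,interpolation=cv2.INTER_CUBIC))
print(robot.get_obs()["contact_force"])
E
```

```text
time: 3.65
eef_pos: [0.5603, 0.2299, 0.0553]
tcp_rot: [0.028, 0.707, -0.028, 0.707]
contact_force: [-0.8, -0.4, -1.5]
width: -0.0003
time: 3.95
eef_pos: [0.5605, 0.2319, 0.0553]
tcp_rot: [0.028, 0.707, -0.028, 0.707]
contact_force: [0.9, -0.7, -0.1]
width: -0.0003
[ 0.46061643 -0.09283418 -0.46668542]
```

View pics/c_scene.png

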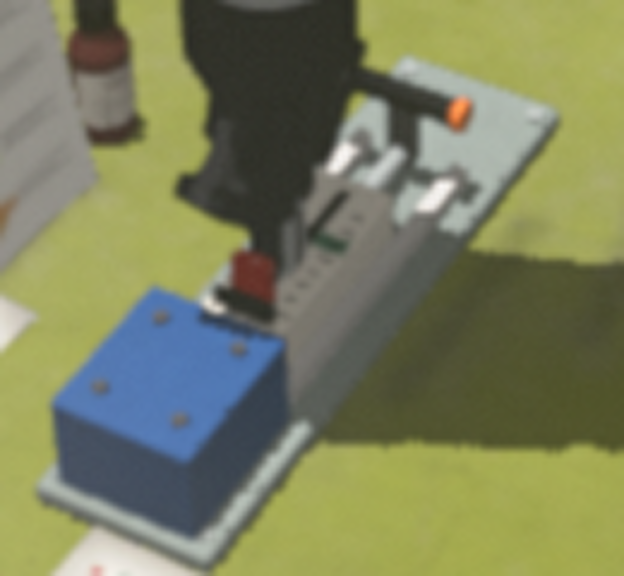

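```bash
for i in 1 2; do python3 -m jog '[[0,0,0,0,0.7,0,0],[0,0,0,0,1.4,0,0],[0,0,0,0,2,0,0],[0,0,0,0,2,0,0]]'|grep -E 'eef|force|time'; done
```

```text
time: 4.4
eef_pos: [0.5606, 0.2334, 0.0553]
contact_force: [-0.0, -4.2, 0.4]
time: 4.8
eef_pos: [0.5606, 0.234, 0.0552]
contact_force: [-0.8, -15.7, 2.3]
```

Force rises to 4 N and then 16 N with no further motion, so the tab is at its stop. I'll back off, lift, and go above the handle with the fingers part open.

```bash
python3 -m jog '[[0,0,0,0,-3,0,0],[0,0,0,0,-10,0,0],[0,0,0,-10,-20,0,0.1],[0,0,0,-45,-22,0,0.3],[0,0,0,-75,-40,0,0.5],[0,0,0,-75,-80,0,0.5],[0,0,0,-75,-115,0,0.5],[0,0,0,-75,-122,0,0.5],[0,0,0,-75,-122,0,0.5],[0,0,0,-75,-122,0,0.5]]'; python3 - <<'E'
from h import *
x0,x1,y0,y1=230,360,215,335
s=cam("scene"); cv2.imwrite(f"pics/d_scene.png",cv2.resize(s["img"][y0:y1,x0:x1,::-1],None,fx=4.8,fy=4.8,interpolation=cv2.INTER_CUBIC))
x0,x1,y0,y1=190,355,195,270
c=cam("top"); cv2.imwrite(f"pics/d_top.png",cv2.resize(c["img"][y0:y1,x0:x1,::-1],None,fx=4.8,fy=4.8,interpolation=cv2.INTER_CUBIC))
o=robot.get_obs();print(o["contact_force"],o["width"])
g=np.array([.553,.1118,.049]); print(to(g))
E
```

```text
time: 5.8
eef_pos: [0.5512, 0.1146, 0.1306]
tcp_rot: [0.028, 0.706, -0.028, 0.707]
contact_force: [1.0, 0.6, -0.6]
width: 0.0426
[ 0.75451039 -0.87900017 -0.22564541] 0.0425817551110952
(array([ 0.001,  0.   , -0.   ]), array([81.3, -3.2,  2.1]), 1)
```

View pics/d_scene.png

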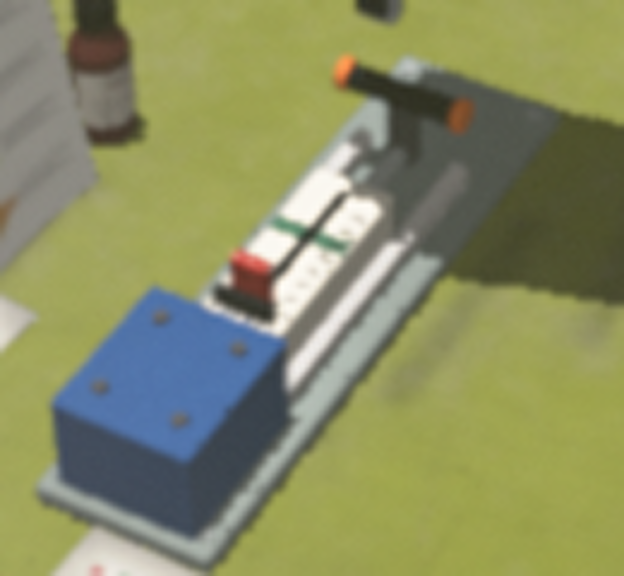

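View pics/d_top.png

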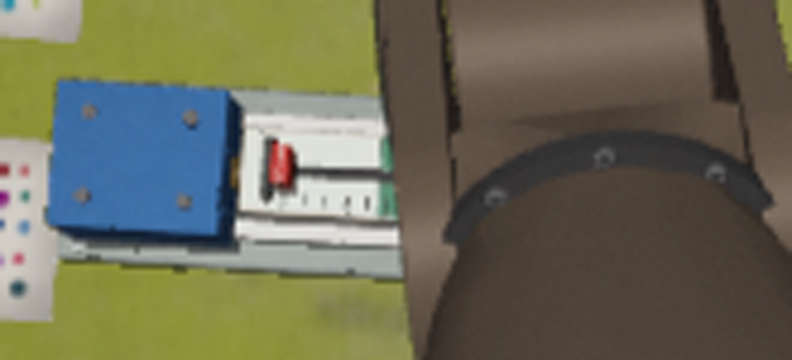

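The tab now sits against the pointer at zero (scene crop (252,275), top crop (281,165)). I'll descend over the bar and grip.

```bash
python3 -m jog '[[0,0,0,0,-3,2,0.5],[0,0,0,35,-3,2,0.5],[0,0,0,65,-3,2,0.5],[0,0,0,80,-3,2,0.5],[0,0,0,80,-3,2,0.5]]' 30; python3 -m jog '[[0,0,0,0,0,0,0.3],[0,0,0,0,0,0,0.2],[0,0,0,0,0,0,0.1],[0,0,0,0,0,0,0],[0,0,0,0,0,0,0],[0,0,0,0,0,0,0]]' 30; python3 - <<'E'
from h import *
x0,x1,y0,y1=230,360,215,335
s=cam("scene"); cv2.imwrite(f"pics/e_scene.png",cv2.resize(s["img"][y0:y1,x0:x1,::-1],None,fx=4.8,fy=4.8,interpolation=cv2.INTER_CUBIC))
E
```

```text
time: 6.4
eef_pos: [0.5519, 0.1114, 0.0483]
tcp_rot: [0.028, 0.708, -0.028, 0.705]
contact_force: [-0.3, 0.5, 0.7]
width: 0.043
time: 7.0
eef_pos: [0.5533, 0.1111, 0.051]
tcp_rot: [0.028, 0.706, -0.028, 0.707]
contact_force: [0.9, 0.4, 6.5]
width: 0.0127
```

View pics/e_scene.png

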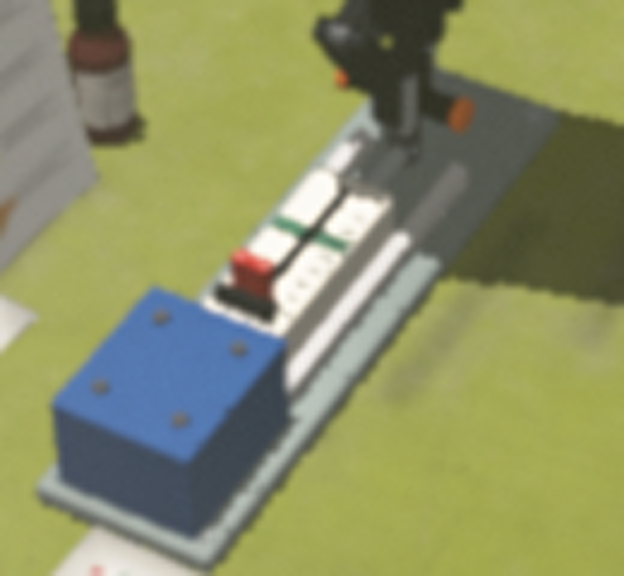

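```bash
cat >> h.py <<'E'
def look(tag,save=True):
    s=cam("scene");o=robot.get_obs();h=hsv(s);H,S,V=[h[...,i].astype(int) for i in range(3)]
    if save:
        x0,x1,y0,y1=230,360,205,325
        cv2.imwrite(f"pics/{tag}.png",cv2.resize(s["img"][y0:y1,x0:x1,::-1],None,fx=4.8,fy=4.8,interpolation=cv2.INTER_CUBIC))
    roi=(270,335,225,285)
    r={}
    for nm,m,z in(("red",((H<6)|(H>172))&(S>120)&(V>50),.066),("green",(H>60)&(H<95)&(S>70)&(V>30)&(V<150),.046)):
        b=blobs(m,roi,3)
        for a,ce,st in b:
            p=ray(s,*ce,z); print(nm,a,ce,"along -Y mm:",round(-1000*float(p@Y),1), "X", round(1000*float(p@X),1))
    print("tcp -Y",round(-1000*float(o["eef_pos"]@Y),1),"z",o["eef_pos"][2].round(4),"f along Y",round(float(o["contact_force"]@Y),2),"t",o["time"],"w",o["width"].round(4))
E
python3 -c "
from h import *
look('f0')"
python3 -m jog '[[0,0,0,0,-1,0,0],[0,0,0,0,-3,0,0],[0,0,0,0,-6,0,0],[0,0,0,0,-9,0,0],[0,0,0,0,-12,0,0],[0,0,0,0,-15,0,0],[0,0,0,0,-18,0,0],[0,0,0,0,-21,0,0],[0,0,0,0,-23,0,0],[0,0,0,0,-24,0,0],[0,0,0,0,-24,0,0]]'
python3 -c "
from h import *
look('f1')"
```

```text
red 34 [281.74 270.76] along -Y mm: -297.4 X 542.2
time: 8.2
eef_pos: [0.5514, 0.087, 0.051]
tcp_rot: [0.028, 0.706, -0.028, 0.707]
contact_force: [0.1, 0.2, 7.9]
width: 0.0124
red 21 [287.81 262.81] along -Y mm: -270.0 X 543.4Traceback (most recent call last):
  File "<string>", line 3, in <module>
    look('f0')
    ~~~~^^^^^^
  File "h.py", line 39, in look
    print("tcp -Y",round(-1000*float(o["eef_pos"]@Y),1),"z",o["eef_pos"][2].round(4),"f along Y",round(float(o["contact_force"]@Y),2),"t",o["time"],"w",o["width"].round(4))
                                                                                                                                                        ^^^^^^^^^^^^^^^^
AttributeError: 'float' object has no attribute 'round'
Traceback (most recent call last):
  File "h.py", line 39, in look
    print("tcp -Y",round(-1000*float(o["eef_pos"]@Y),1),"z",o["eef_pos"][2].round(4),"f along Y",round(float(o["contact_force"]@Y),2),"t",o["time"],"w",o["width"].round(4))
                                                                                                                                                        ^^^^^^^^^^^^^^^^
AttributeError: 'float' object has no attribute 'round'
```

View pics/f1.png

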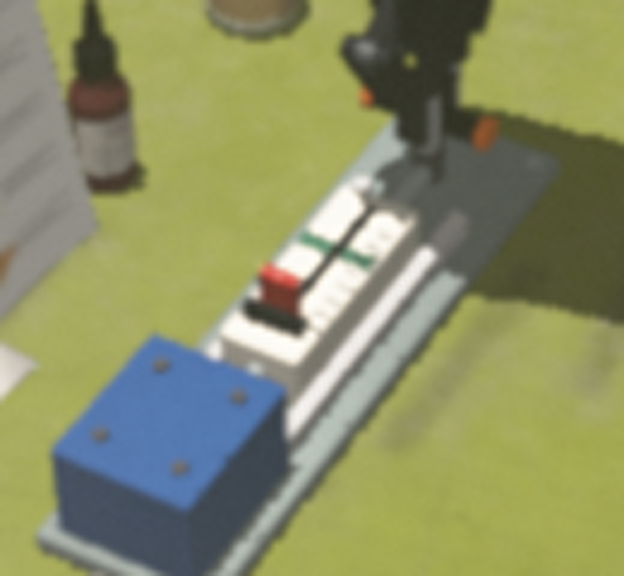

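The whole gauge has slid about 24 mm with the tab still at zero, so this is still slack. I'll fix the readout and continue.

```bash
sed -i 's/o\["width"\].round(4)/round(float(o["width"]),4)/; s/(H>60)&(H<95)&(S>70)&(V>30)&(V<150)/(H>60)\&(H<100)\&(S>60)\&(V>30)\&(V<160)/' h.py
python3 -c "
from h import *
look('f2')"
python3 -m jog '[[0,0,0,0,-1,0,0],[0,0,0,0,-3,0,0],[0,0,0,0,-5,0,0],[0,0,0,0,-7,0,0],[0,0,0,0,-9,0,0],[0,0,0,0,-11,0,0],[0,0,0,0,-13,0,0],[0,0,0,0,-15,0,0],[0,0,0,0,-17,0,0],[0,0,0,0,-19,0,0],[0,0,0,0,-20,0,0],[0,0,0,0,-20,0,0]]'
python3 -c "
from h import *
look('f3')"
```

```text
red 23 [287.78 262.96] along -Y mm: -270.4 X 543.2
green 7 [295.29 255.  ] along -Y mm: -222.3 X 552.9
tcp -Y -130.9 z 0.051 f along Y -1.48 t 8.3 w 0.0128
time: 9.5
eef_pos: [0.5497, 0.0674, 0.0509]
tcp_rot: [0.028, 0.706, -0.028, 0.707]
contact_force: [0.4, 3.8, 6.0]
width: 0.0129
red 24 [292.42 257.38] along -Y mm: -250.4 X 543.4
green 6 [296.33 254.83] along -Y mm: -220.7 X 551.1
green 5 [304.  257.4] along -Y mm: -219.7 X 532.0
tcp -Y -111.3 z 0.0509 f along Y 3.47 t 9.55 w 0.013
```

View pics/f3.png

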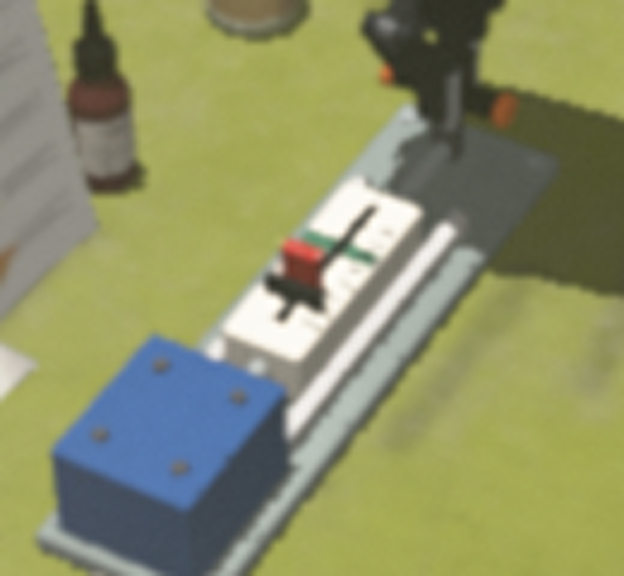

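Slack ended about 1.5 mm into that pull. By tab and band positions the handle is at about 18.5 mm, and the force agrees. I'll pull 24 mm more and measure again.

```bash
python3 -m jog '[[0,0,0,0,-1,0,0],[0,0,0,0,-3,0,0],[0,0,0,0,-5.5,0,0],[0,0,0,0,-8,0,0],[0,0,0,0,-10.5,0,0],[0,0,0,0,-13,0,0],[0,0,0,0,-15.5,0,0],[0,0,0,0,-18,0,0],[0,0,0,0,-20.5,0,0],[0,0,0,0,-22.5,0,0],[0,0,0,0,-24,0,0],[0,0,0,0,-24,0,0]]'
python3 -c "
from h import *
look('f4')"
```

```text
time: 10.75
eef_pos: [0.5478, 0.0438, 0.0508]
tcp_rot: [0.029, 0.706, -0.028, 0.707]
contact_force: [1.1, 7.5, 5.8]
width: 0.0127
red 20 [297.9 251.2] along -Y mm: -227.3 X 542.9
tcp -Y -87.7 z 0.0508 f along Y 7.5 t 10.8 w 0.0124
```

View pics/f4.png

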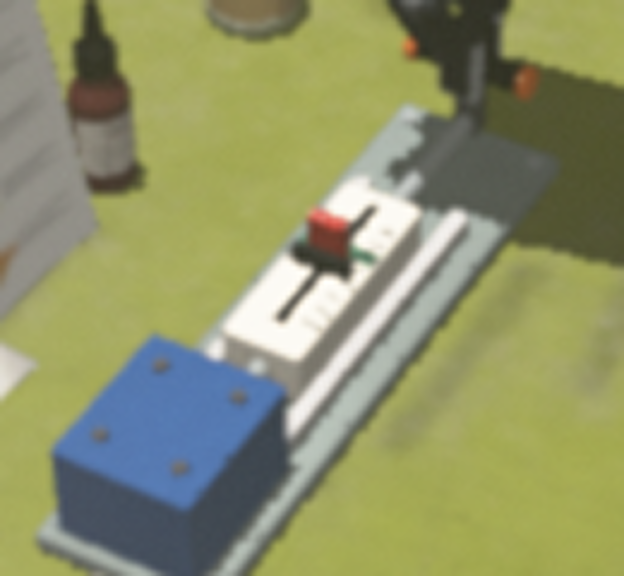

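```bash
python3 - <<'E'
import cv2,numpy as np
I={k:cv2.cvtColor(cv2.imread(f"pics/{k}.png"),6) for k in("f1","f2","f3","f4")}
for (x0,x1,y0,y1) in((380,415,225,300),(300,345,330,370),(215,245,315,350)):
  for a,b in(("f1","f2"),("f2","f3"),("f1","f3"),("f3","f4")):
    r=cv2.matchTemplate(I[b][y0-20:y1+20,x0-20:x1+20],I[a][y0:y1,x0:x1],cv2.TM_CCOEFF_NORMED)
    _,v,_,l=cv2.minMaxLoc(r);print(a,b,(l[0]-20)/4.8,(l[1]-20)/4.8,round(v,3))
E
python3 -c "
from h import *
s=cam('scene');p=np.array([.55,.16,.046]);print(proj(s,p-Y*.01)-proj(s,p))
p=np.array([.55,.25,.046]);print(proj(s,p-Y*.01)-proj(s,p))"
```

```text
f1 f2 0.0 0.0 1.0
f2 f3 0.20833333333333334 -0.20833333333333334 0.997
f1 f3 0.20833333333333334 -0.20833333333333334 0.997
f3 f4 0.0 0.0 1.0
f1 f2 0.0 0.0 1.0
f2 f3 3.3333333333333335 -4.166666666666667 0.971
f1 f3 3.3333333333333335 -4.166666666666667 0.971
f3 f4 0.0 0.0 1.0
f1 f2 0.0 0.0 1.0
f2 f3 0.625 -0.625 0.973
f1 f3 0.625 -0.625 0.974
f3 f4 0.0 0.0 1.0
[ 2.17695921 -2.62763657]
[ 2.36329495 -2.87528549]
```

Gauge moved about 1 mm after f2, so the handle is at about 42.3 mm. The last pull is 7.5 mm to mid-band, then a hold.

```bash
python3 -m jog '[[0,0,0,0,-1,0,0],[0,0,0,0,-2,0,0],[0,0,0,0,-3.5,0,0],[0,0,0,0,-5,0,0],[0,0,0,0,-6.5,0,0],[0,0,0,0,-7.5,0,0],[0,0,0,0,-7.5,0,0],[0,0,0,0,-7.5,0,0]]'
python3 -c "
from h import *
look('f5')"
```

```text
time: 11.65
eef_pos: [0.5472, 0.0365, 0.0508]
tcp_rot: [0.029, 0.706, -0.028, 0.707]
contact_force: [1.2, 8.4, 5.1]
width: 0.0126
red 21 [299.38 249.14] along -Y mm: -219.9 X 543.4
tcp -Y -80.3 z 0.0508 f along Y 9.36 t 11.7 w 0.0124
```

View pics/f5.png

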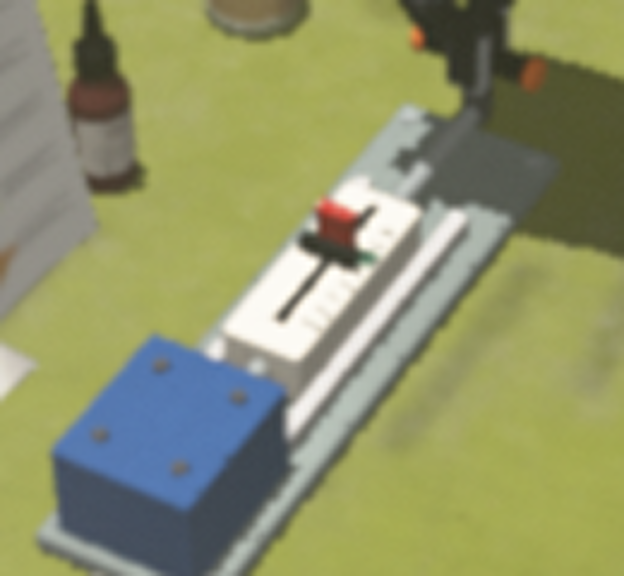

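Tab at about 49.5 mm with a force of about 9 N, so it's mid-band. I'll hold for 1.8 s, then ease home.

```bash
python3 -m jog '[[0,0,0,0,0,0,0],[0,0,0,0,0,0,0],[0,0,0,0,0,0,0],[0,0,0,0,0,0,0],[0,0,0,0,0,0,0],[0,0,0,0,0,0,0],[0,0,0,0,0,0,0],[0,0,0,0,0,0,0],[0,0,0,0,0,0,0],[0,0,0,0,0,0,0],[0,0,0,0,0,0,0],[0,0,0,0,0,0,0]]'|grep force
python3 -m jog '[[0,0,0,0,0,0,0],[0,0,0,0,0,0,0],[0,0,0,0,0,0,0],[0,0,0,0,0,0,0],[0,0,0,0,0,0,0],[0,0,0,0,0,0,0]]'
python3 -m jog '[[0,0,0,0,1,0,0],[0,0,0,0,3,0,0],[0,0,0,0,5,0,0],[0,0,0,0,7,0,0],[0,0,0,0,9,0,0],[0,0,0,0,11,0,0],[0,0,0,0,13,0,0],[0,0,0,0,15,0,0],[0,0,0,0,17,0,0],[0,0,0,0,19,0,0],[0,0,0,0,21,0,0],[0,0,0,0,22,0,0]]'
python3 -c "
from h import *
look('g1')"
```

```text
contact_force: [1.1, 8.4, 3.8]
time: 13.5
eef_pos: [0.5472, 0.0366, 0.0508]
tcp_rot: [0.029, 0.706, -0.028, 0.707]
contact_force: [0.9, 8.7, 4.7]
width: 0.0129
time: 14.7
eef_pos: [0.549, 0.0583, 0.0508]
tcp_rot: [0.028, 0.706, -0.028, 0.707]
contact_force: [1.1, 5.6, 5.0]
width: 0.0128
red 20 [298.95 249.  ] along -Y mm: -219.9 X 544.5
tcp -Y -102.2 z 0.0509 f along Y 6.84 t 14.75 w 0.0126
```

View pics/g1.png

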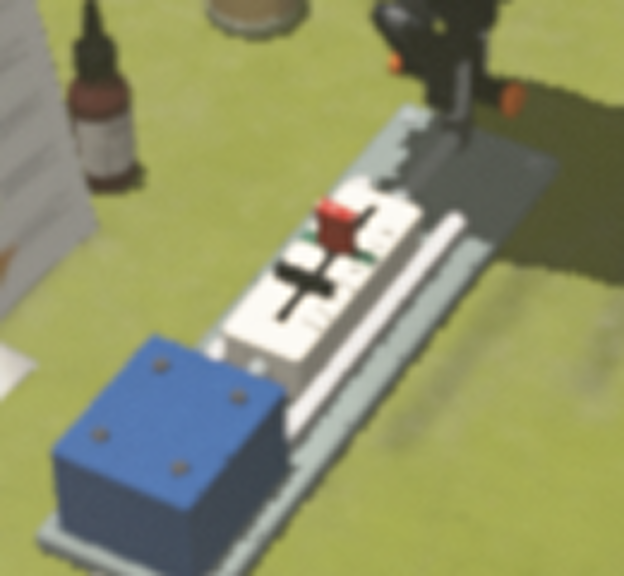

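The tab stays in the band while the pointer goes back. Easing continues.

```bash
python3 -m jog '[[0,0,0,0,1,0,0],[0,0,0,0,3,0,0],[0,0,0,0,5,0,0],[0,0,0,0,7,0,0],[0,0,0,0,9,0,0],[0,0,0,0,11,0,0],[0,0,0,0,13,0,0],[0,0,0,0,15,0,0],[0,0,0,0,17,0,0],[0,0,0,0,19,0,0],[0,0,0,0,20,0,0],[0,0,0,0,20,0,0]]'|grep force
python3 -m jog '[[0,0,0,0,1,0,0],[0,0,0,0,2,0,0],[0,0,0,0,3,0,0],[0,0,0,0,4,0,0],[0,0,0,0,5,0,0],[0,0,0,0,6,0,0],[0,0,0,0,7,0,0],[0,0,0,0,8,0,0],[0,0,0,0,9,0,0],[0,0,0,0,9.5,0,0],[0,0,0,0,9.5,0,0]]'
python3 -c "
from h import *
look('g2')"
```

```text
contact_force: [0.6, 2.4, 5.8]
time: 17.05
eef_pos: [0.5513, 0.0871, 0.0509]
tcp_rot: [0.028, 0.706, -0.028, 0.707]
contact_force: [0.4, -1.0, 6.3]
width: 0.0126
red 19 [298.89 249.84] along -Y mm: -222.4 X 543.2
tcp -Y -131.0 z 0.051 f along Y 0.97 t 17.1 w 0.0128
```

View pics/g2.png

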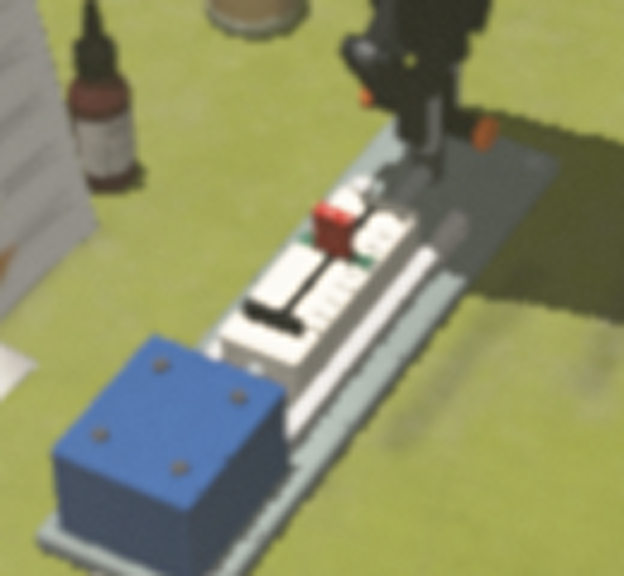

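The handle is home; the gauge has just begun to ride back with it. One extra millimetre for certainty, then open and lift.

```bash
python3 -m jog '[[0,0,0,0,0.5,0,0],[0,0,0,0,1,0,0],[0,0,0,0,1,0,0],[0,0,0,0,1,0,0.2],[0,0,0,0,1,0,0.3],[0,0,0,0,1,0,0.5],[0,0,0,0,1,0,0.5],[0,0,0,0,1,0,0.5],[0,0,0,0,1,0,0.5]]'
python3 -c "
from h import *
look('g3')"
```

```text
time: 18.0
eef_pos: [0.5509, 0.0881, 0.0502]
tcp_rot: [0.028, 0.707, -0.028, 0.706]
contact_force: [0.7, -0.4, 0.5]
width: 0.0427
red 21 [298.71 250.29] along -Y mm: -223.9 X 542.8
tcp -Y -132.0 z 0.0503 f along Y -0.88 t 18.05 w 0.0426
```

View pics/g3.png

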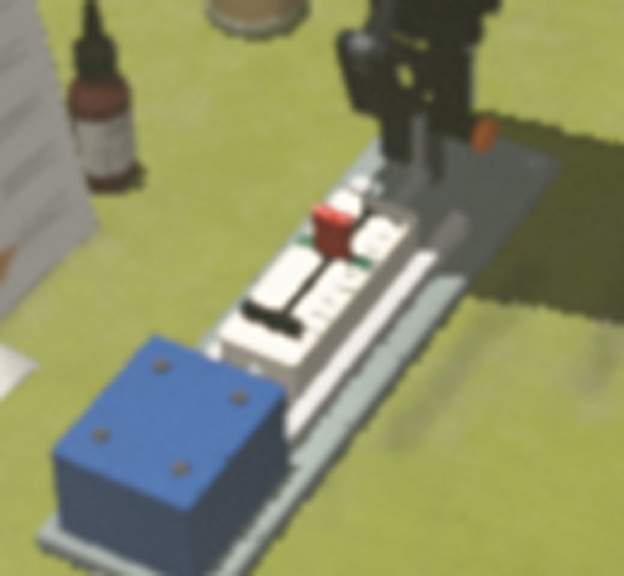

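Fingers are open with space on both sides of the bar. I'll lift straight up, then swing clear so the top camera can see it.

```bash
python3 -m jog '[[0,0,0,-10,0,0,0.5],[0,0,0,-30,0,0,0.5],[0,0,0,-70,0,0,0.5],[0,0,0,-110,0,0,0.5],[0,0,0,-130,0,0,0.5]]'
python3 -m jog '[[0,0,0,-10,-40,0,0.5],[0,0,0,-20,-85,0,0.5],[0,0,0,-30,-130,0,0.5],[0,0,0,-30,-175,0,0.5],[0,0,0,-30,-220,0,0.5],[0,0,0,-30,-230,0,0.5],[0,0,0,-30,-230,0,0.5],[0,0,0,-30,-230,0,0.5]]'
python3 - <<'E'
from h import *
look('i1')
c=cam("top");cv2.imwrite("pics/i_topfull.png",c["img"][:,:,::-1])
x0,x1,y0,y1=190,355,195,270
cv2.imwrite("pics/i_top.png",cv2.resize(c["img"][y0:y1,x0:x1,::-1],None,fx=4.8,fy=4.8,interpolation=cv2.INTER_CUBIC))
E
```

```text
time: 18.55
eef_pos: [0.5517, 0.0882, 0.1843]
tcp_rot: [0.028, 0.705, -0.028, 0.708]
contact_force: [0.6, -0.4, -0.9]
width: 0.0425
time: 19.35
eef_pos: [0.5326, -0.1404, 0.2106]
tcp_rot: [0.028, 0.707, -0.028, 0.707]
contact_force: [0.9, 0.1, -0.6]
width: 0.0427
red 18 [298.67 249.83] along -Y mm: -222.6 X 543.7
tcp -Y 96.8 z 0.2105 f along Y 0.38 t 19.4 w 0.0427
```

View pics/i_top.png

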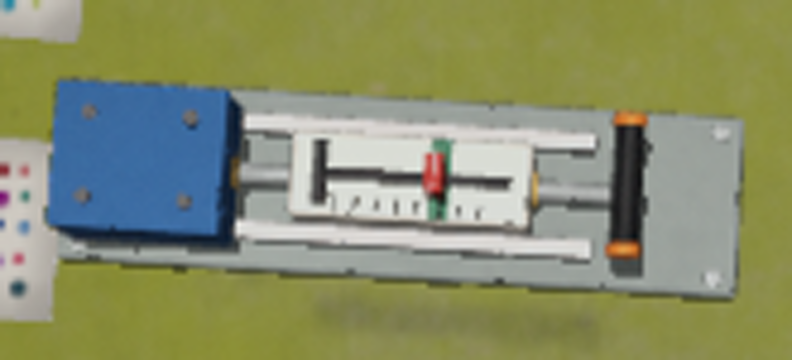

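View pics/i_topfull.png

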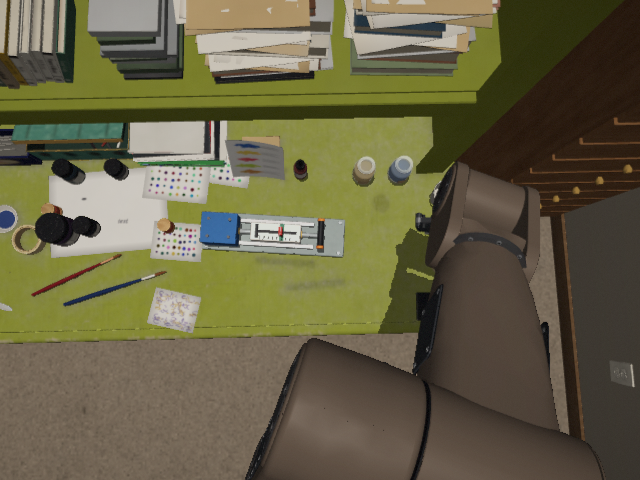

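View pics/i1.png

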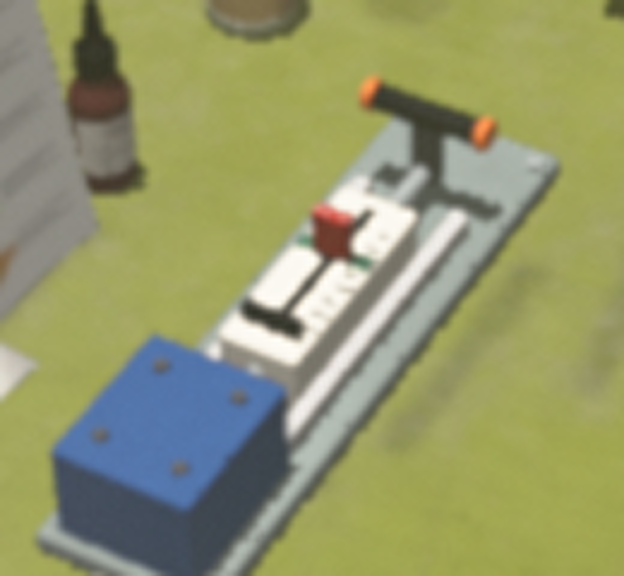

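In the top view the tab (433,172) overlaps the band (440,180), with parallax from its height shifting it left. The pointer and bar are home. Next I'll compute the reading.

```bash
python3 - <<'E'
from h import *
c=cam("top");h=hsv(c);H,S,V=[h[...,i].astype(int) for i in range(3)];roi=(195,355,200,265)
for nm,m,z in(("red",((H<6)|(H>172))&(S>110)&(V>50),.068),("green",(H>60)&(H<95)&(S>60)&(V>30),.046),("orange",(H>=6)&(H<18)&(S>170)&(V>120),.064)):
    for a,ce,st in blobs(m,roi): p=ray(c,*ce,z);print(nm,a,ce,st,round(-1000*float(p@Y),1),round(1000*float(p@X),1))
f=lambda x,y:(x/4.8+189.6,y/4.8+194.6)
for v in((433,152),(451,152),(428,218),(446,218)): print(-1000*ray(c,*f(*v),.046)@Y)
for v in((533,145),(528,230)): print("front",-1000*ray(c,*f(*v),.046)@Y)
print(robot.get_obs()["time"])
E
```

```text
red 29 [280.21 231.21] [278 227   5   9] -222.8 540.1
green 12 [282.17 226.17] [280 224   4   7] -220.2 555.1
green 11 [281. 238.] [280 236   3   5] -221.2 527.5
orange 12 [320.75 219.5 ] [318 219   7   2] -132.8 572.7
orange 14 [319.57 246.5 ] [317 245   6   4] -132.2 510.9
-225.63592967249636
-217.02429016643273
-226.01683406544663
-217.43643222629913
front -177.96932973521194
front -177.995888242277
19.5
```

```bash
python3 -c "
from bench import workorder;print(workorder.close_job())"
```

```text
the job is handed in; nothing more can be done
None
```

The proof test is done and the job is handed in at about 19.5 s of the 54 s allowed; no verdict was reported.

- **Zeroing:** I pushed the red tell-tale back until it stopped, where the force jumped to about 16 N. The picture showed it against the pointer.
- **Pull:** I gripped the handle and drew it out. The slack ran out after about 25 mm. I stopped with the handle at about 49.5 mm, at about 9 N, and held there for about 2 s.
- **Return:** I eased the handle home at about 20 mm/s, finishing at 10 mm/s. I pushed slightly past home, so the gauge slid back about 2–3 mm with it. Then I let go and lifted clear.

**Last checks:**
- **Tell-tale:** the top view puts it 1–2 mm below the middle of the green band, a reading of about 48.5–49.5 mm.
- **Handle:** the bar is about 45.5 mm in front of the gauge, which is home.
- **Other objects:** the jars, dropper and thread look unmoved. The arm hid the tin cup, tape and most of the paintbox in the last picture, so I didn't recheck those. The arm stayed at least 0.2 m above the worktop on that side.

The two cameras agreed on the tell-tale's position to within about 1 mm.

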